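# Lock the blue head into the mixer's taper socket

### The job

Lift the blue head out of its stand and set its tapered shank loosely into the socket on top of the mixer, letting go while it still stands proud of the collar. Then take the red tamper and tap the head down with two or more taps, lifting clear between them, until its flange is fully home on the collar and a last, firm tap, felt to be solid, locks it. Stand the tamper upright on the bench again and let go; never hammer hard, and leave the yellow head and the other things alone.

Things in the scene. Friction and masses are not known exactly. Their poses are not given: they have to be found in the camera images.
- blue_head: The mixer head to fit, 0.16 kg, round about its z axis (up). Origin: centre of the underside of its blue flange (diameter 56, 8 thick). Above the flange an aluminium boss, diameter 28, 33 tall, to hold it by, with a domed top 3 mm higher; below it a steel taper shank. At the start it stands in one of the stand's two wells, flange on the stand's top.
- flange_under (a point): The blue head's origin: centre of the flange's underside, axes as the head. From here the taper shank hangs down: diameter 22 at the flange, 13.6 at 42 mm below (1 mm per side in 10 mm), then a 1.5 mm bevelled tip that ends 43.5 mm below.
- boss_top (a point): Highest point of the domed top of the blue head's boss, where it is tapped, 44 mm above the flange's underside. More than 40 N between tamper and head damages the head.
- socket (a point): Centre of the socket's mouth, level with the top of the collar, 120 mm above the bench; z up. A split brass taper sleeve in the bore takes the shank. Set in by its own weight the head stops with its flange 4.5 to 9.5 mm above the collar; only a tap or push of 7 to 13 N drives it, with the sleeve, farther down, and it stays where driven. At gap 0 the flange rests hard on the collar; the taper locks when it is then tapped again with 20 N or more.
- mixer: White mixer, fixed, 170 (x) by 150 (y), 70 high; at its centre stands an aluminium collar of outer diameter 60 and bore 28, its top 120 above the bench. Origin: centre of its underside.
- tamper: Loose upright tamper, 0.15 kg, on its foot on the bench. Origin: centre of the foot's flat underside; z up. White foot of diameter 40, 28 tall; red handle of diameter 24 from 28 to 85 above the origin. Tap with the foot's underside, more than 2 N a tap, and lift it 10 mm or more clear between taps.
- tamper_foot (a point): Centre of the underside of the tamper's foot (the tamper's origin), axes as the tamper.
- stand: Fixed white block, 220 (x) by 90 (y), 60 tall, with two round wells of 30 mm, 55 mm either side of its centre along its x. Origin: centre of its underside; the heads' flanges rest on its top.
- yellow_head: A second head with yellow flange and black boss of the same outer sizes, standing in the stand's other well. Leave it there. Origin: centre of the underside of its flange.
- foil_cup1: The nearer foil-wrapped cup, diameter 68, 85 tall, a bystander; origin under its centre.
- beaker: Clear glass beaker, diameter 80, 95 tall, a bystander; origin under its centre.
- pipette: White and blue pipette lying on the bench, 255 long, a bystander; origin on the bench under the middle of its length.

How it is judged:
By the outcome, as a careful person would: the job done as asked, in the order asked, and still so for the second after the job is handed in, with the robot touching nothing.
It also fails if it takes over 58 s, if anything falls off the work surface, if the arm or the gripper's body presses on something with over 40 N, if the wrist force passes 120 N, or if a joint passes its speed limit or range.

### The arm

A 6-joint arm with a two-finger parallel gripper is mounted at the origin on the work surface. World frame = base frame: x ahead of the robot, y to its left, z up, the work surface at z = 0. Lengths are in mm, angles in degrees, forces in N, time in s.
With the tool pointing down it reaches from about 275 to 825 mm from the base axis. Payload 5.2 kg.
Tool frame: the origin (TCP) lies on the centre line of the jaws, within the pads' length; the fingertips stand arm.finger_overhang ahead of it and the grasp point (between the pads) lies 8 mm behind it (arm.finger_overhang is the distance from the TCP to the fingertips, in mm); z points along the fingers, y is the direction in which the jaws open and shut (so a half turn about z gives the same grasp; the last joint's range is limited). The gripper opens to 93 mm and grips with 3 to 60 N. Pads are 15 mm wide; open, the fingers measure 128 mm over their backs; the gripper's body (75 mm by 188 mm) begins 65 mm behind the grasp point.
Start: joints at [57.25, 14.817, 87.949, -0, 77.235, -11.62], TCP at [198.252, 513.031, 208.853] pointing down, gripper open.
Joint ranges: [-179.93, 179.93], [-52.35, 119.4], [10.71, 147.94], [-69.91, 249.91], [12.55, 155.21], [-178.61, 178.61]. Speed limits (degrees/s): [147.25, 147.25, 180, 180, 180, 180].

### API

Orientations are given as a 3x3 rotation matrix whose columns are the frame's x, y, z axes.
In Python, from bench import arm gives the robot as it stands. Calls block until the motion is done:
- arm.move_to(position, orientation): joint-space move of the TCP to a pose.
- arm.move_straight(position, feed=150, orientation=None, threshold=None): straight line of the TCP; orientation=None keeps the orientation; feed is the mean speed in mm/s. With threshold (N) it stops when the force on the tool has changed by that much, and returns True; else False.
- arm.goto_joints(angles): joint-space move.
- arm.release() and arm.clamp(): open the fingers fully, or close them until they stop; the grip force is fixed at half the most.
- arm.pause(seconds).
- arm.inverse_kinematics(position, orientation): joint angles nearest the present ones, or None.
- arm.sense(): the state.
- arm.capture(name): name is "side" or "top"; returns the picture (480x640x3 uint8, red, green, blue); there is no depth.
- arm.camera_model(name): a dict with "K" (3x3 intrinsics, pixels), "D" ([k1, k2, p1, p2, k3] as OpenCV has them; the pictures are not rectified), "T" (4x4, takes a point from camera to world coordinates). Camera axes: x right, y down, z forward; pixel columns grow to the right and rows downward; lengths in mm; the calibration is good to about 2 mm. A picture is of the moment at which its call begins. camera_model takes no time and is no camera call.
A pose or a line that the arm cannot do raises arm.MotionError and nothing moves.
- arm.job_done(): hands the job in, once; it reports no verdict.
Trained networks look in the newest picture that a camera, given by its name, has taken for a name from the list of things; names that differ only in an ending like _2 or _b are one class to them, and where a whole thing is asked for, a point or a joint stands for the part that bears it (a point fixed in the world has none). Each returns a list of dicts, best first, with "confidence" (0 to 1); they miss things now and then, are a little off and sometimes report something else, mostly with a low value. They report only what shows in the picture. A call takes as long as a camera call.
- arm.find_in(camera, thing): "extent" ([left, top, width, height] in pixels, round what is visible of it).
- arm.masks_of(camera, thing): "region" (480x640 bool, what is visible of it) and "extent" ([left, top, width, height] in pixels, round what is visible of it).
- arm.mark_of(camera, thing): "point" ([column, row] in pixels: a listed point, or the origin of a listed thing).
The state is a dict: "t": time; "joint_positions": joint angles; "joint_velocities": joint speeds; "joint_torque": joint torques, N m; "ee_pos": TCP position; "orientation": TCP orientation; "force": force on the tool from outside, world axes, zero at the start; "wrist_torque": the same for the moment, N m; "opening": opening from 0.0 (shut) to 1.0 (fully open).
Only numpy, scipy, OpenCV 4.12 (cv2) and the standard library are available. Lean on these libraries where they do the work, as an engineer would, in place of code of your own. Each camera call takes 0.05 s, during which the arm holds its last target.

## Working session

There is one attempt and no reset: what is moved stays moved. The work goes in short steps, each a Python script; the robot and the scene stay as the last script left them, time stands still between calls to the robot, and variables do not carry over. Pictures are saved under pics/ and viewed, and the job is handed in when it is done.

```bash
ls; mkdir -p pics; cat > h.py <<'E'
import numpy as np, cv2
from bench import arm
def save(n,img): cv2.imwrite(f'pics/{n}.png',img[:,:,::-1])
E
python3 - <<'E'
from h import *
for c in("side","top"):
    save("a_"+c,arm.capture(c)); m=arm.camera_model(c); print(c,m["T"].round(3).tolist(),m["K"].round(1).tolist(),m["D"])
    for t in ["blue_head","flange_under","boss_top","socket","mixer","tamper","tamper_foot","stand","yellow_head","foil_cup1","beaker","pipette"]:
        print(t,[(np.round(r["point"],1).tolist(),round(r["confidence"],2)) for r in arm.mark_of(c,t)[:2]])
s=arm.sense();print(s,arm.finger_overhang)
E
```

```text
pics
side [[-0.996, -0.064, 0.065, 494.804], [-0.089, 0.501, -0.861, 1180.439], [0.023, -0.863, -0.505, 796.087], [0.0, 0.0, 0.0, 1.0]] [[497.5, 0.0, 316.6], [0.0, 497.5, 241.0], [0.0, 0.0, 1.0]] [-0.02784554  0.          0.          0.          0.        ]
blue_head [([326.0, 210.5], 0.69)]
flange_under [([325.9, 212.2], 0.56)]
boss_top [([325.7, 201.2], 0.66)]
socket [([321.9, 237.8], 0.64), ([325.7, 210.3], 0.48)]
mixer []
tamper [([320.8, 329.8], 0.92)]
tamper_foot [([320.1, 328.8], 0.66)]
stand [([316.7, 196.3], 0.7)]
yellow_head [([356.1, 213.3], 0.6)]
foil_cup1 [([254.4, 320.1], 0.59)]
beaker [([289.7, 398.9], 0.89)]
pipette [([317.2, 199.4], 0.55), ([325.2, 201.3], 0.32)]
top [[-0.009, -0.981, 0.196, 368.784], [-1.0, 0.007, -0.01, 15.493], [0.009, -0.196, -0.981, 1053.3], [0.0, 0.0, 0.0, 1.0]] [[450.5, 0.0, 317.9], [0.0, 450.5, 246.0], [0.0, 0.0, 1.0]] [-0.02248698  0.          0.          0.          0.        ]
blue_head [([436.6, 241.7], 0.98), ([211.1, 261.0], 0.47)]
flange_under [([440.8, 241.2], 0.63)]
boss_top []
socket [([319.2, 238.4], 0.84), ([443.5, 243.1], 0.33)]

[... 426 characters left out ...]
   7.72318995e+01, -1.16200564e+01]), 'joint_velocities': array([ 0.02714095, -0.04091318, -0.08125655,  0.05706837, -0.02585398,
        0.01413429]), 'joint_torque': array([-5.78457457e-05, -4.37199819e+01, -2.84307969e+01,  7.21994299e-02,
        3.11753328e-02, -1.02601626e-05]), 'ee_pos': array([198.27090056, 513.0423153 , 208.8626487 ]), 'orientation': array([[-9.32760528e-01,  3.60496596e-01,  3.85716264e-05],
       [ 3.60496598e-01,  9.32760527e-01,  4.63083303e-05],
       [-1.92840951e-05,  5.70995227e-05, -9.99999998e-01]]), 'force': array([ 0.44278605,  0.34807054, -0.02022958]), 'wrist_torque': array([-0.00452949, -0.01744176, -0.03861699]), 'opening': 1.0010514470846452} 11.0
```

View pics/a_side.png

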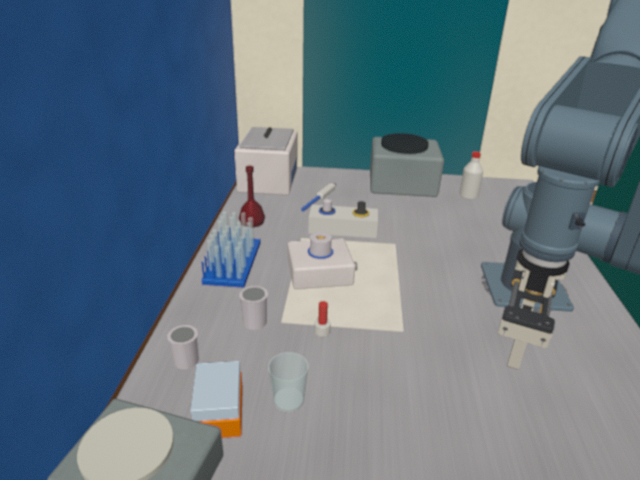

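View pics/a_top.png

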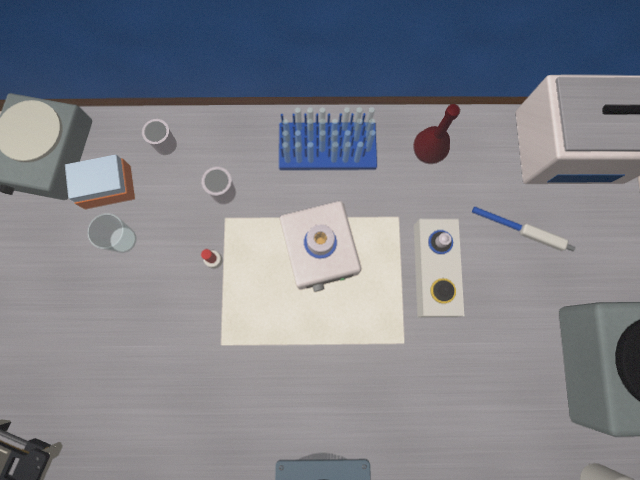

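The side view shows the stand at about (343,220), the mixer at (320,262) and the tamper at (322,318). In the top view the blue head is at (441,241), the yellow at (443,290), the socket at (320,238) and the tamper at (210,258). I'll zoom in and triangulate next.

```bash
cat >> h.py <<'E'
def ray(c,px):
    m=arm.camera_model(c); u=cv2.undistortPoints(np.array([[px]],float),m["K"],m["D"])[0,0]
    T=np.array(m["T"]); return T[:3,3], T[:3,:3]@np.array([u[0],u[1],1.])
def atz(c,px,z):
    o,d=ray(c,px); return o+d*(z-o[2])/d[2]
def proj(c,P):
    m=arm.camera_model(c); T=np.linalg.inv(np.array(m["T"]))
    return cv2.projectPoints(np.array(P,float).reshape(-1,1,3),cv2.Rodrigues(T[:3,:3])[0],T[:3,3],m["K"],m["D"])[0][:,0]
def circ(x,y,z,r):
    a=np.linspace(0,2*np.pi,41); return np.c_[x+r*np.cos(a),y+r*np.sin(a),0*a+z]
def draw(c,img,circles,x0,y0,w,h,k,n):
    im=cv2.resize(img[y0:y0+h,x0:x0+w],None,fx=k,fy=k,interpolation=cv2.INTER_CUBIC)
    for (x,y,z,r) in circles:
        p=(proj(c,circ(x,y,z,r))-[x0,y0]+.5)*k
        cv2.polylines(im,[(p*8).astype(np.int32)],False,(0,255,0),1,cv2.LINE_AA,3)
    save(n,im)
E
python3 - <<'E'
from h import *
t=cv2.imread('pics/a_top.png')[:,:,::-1].copy(); s=cv2.imread('pics/a_side.png')[:,:,::-1].copy()
print('blue',atz('top',(440.8,241.2),60),atz('side',(325.9,212.2),60),atz('side',(325.7,201.2),104))
print('yel',atz('top',(441.3,290.8),60))
print('sock',atz('top',(319.2,238.4),120),atz('side',(321.9,237.8),120))
print('tam',atz('top',(215.2,261.5),0),atz('side',(320.1,328.8),0),atz('side',(320.8,329.8),0))
for (x,y,n) in((275,195,'mix'),(400,210,'stand'),(170,220,'tam')): draw('top',t,[],x,y,90,90,6,'z_'+n)
a=[cv2.imread(f'pics/z_{n}.png') for n in('mix','stand')]
cv2.imwrite('pics/zt.png',cv2.resize(np.hstack(a),(800,400)))
for (x,y,n) in((275,195,'s1'),(290,280,'s2')): draw('side',s,[],x,y,110,70,7,'z_'+n)
E
```

```text
blue [ 575.95322514 -273.00517141   60.        ] [ 576.63296339 -262.4944094    60.        ] [ 578.0044955  -253.21662635  104.        ]
yel [ 463.77409267 -267.16175053   60.        ]
sock [571.32726434   2.87451206 120.        ] [569.61357087   9.38102993 120.        ]
tam [543.21164691 247.85472823   0.        ] [5.51809447e+02 2.44619336e+02 1.13686838e-13] [5.49810979e+02 2.48113140e+02 1.13686838e-13]
```

View pics/zt.png

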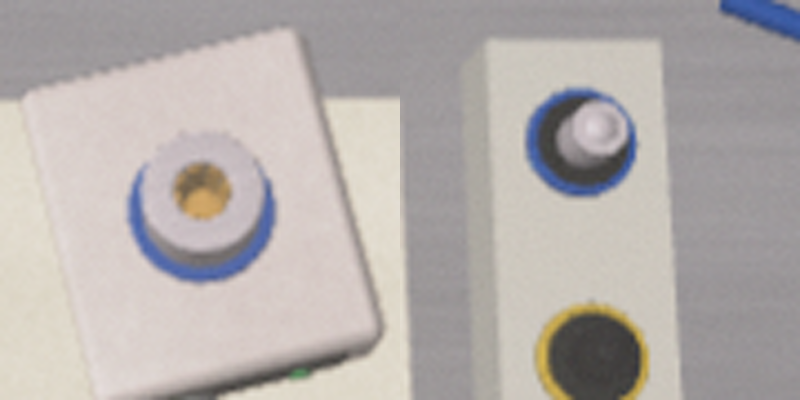

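View pics/z_tam.png

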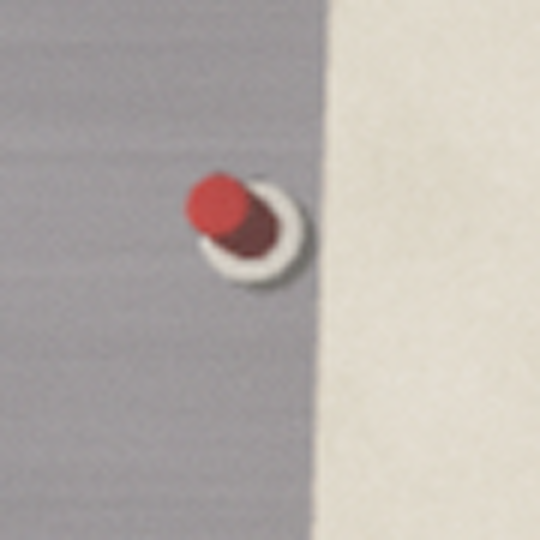

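View pics/z_s1.png

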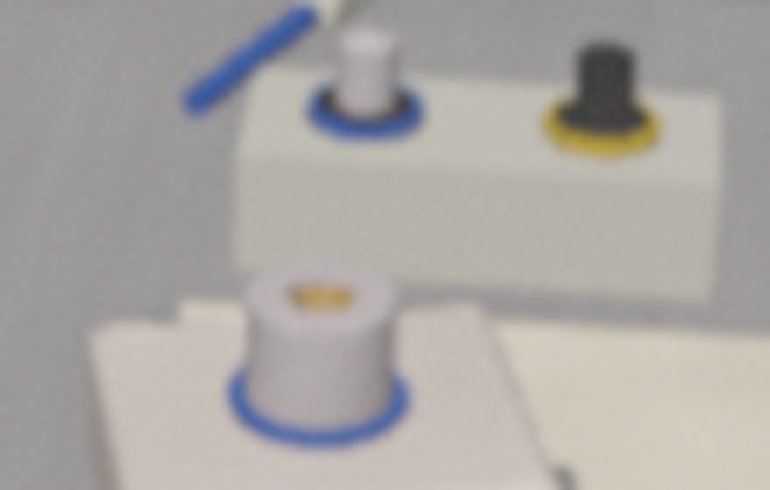

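```bash
python3 - <<'E'
from h import *
print('flange',atz('top',(440.5,241.5),66),'boss',atz('top',(444.9,238.8),102))
print('sock',atz('top',(319.9,237.8),120),'side',atz('side',(275+320/7-.5,195+297/7-.5),120))
print('side flange',atz('side',(275+365/7-.5,195+108/7-.5),67), atz('side',(275+369/7-.5,195+38/7-.5),102))
print('tam top',atz('top',(170+218/6-.5,220+206/6-.5),85),'foot',atz('top',(170+252/6-.5,220+232/6-.5),24))
t=cv2.imread('pics/a_top.png')[:,:,::-1].copy(); s=cv2.imread('pics/a_side.png')[:,:,::-1].copy()
C=[(574.5,-272.5,68,28),(574.5,-272.5,101,14),(464.5,-272.5,68,28),(464.5,-272.5,101,14)]
M=[(571,2.5,120,30),(571,2.5,120,14),(571,2.5,72,35)]
Ta=[(547,244,28,20),(547,244,85,12),(547,244,0,20)]
A=C+M+Ta
for i,(x,y) in enumerate([(275,195),(400,210),(170,220)]): draw('top',t,A,x,y,90,90,6,f'o{i}')
cv2.imwrite('pics/ot.png',cv2.resize(np.hstack([cv2.imread(f'pics/o{i}.png') for i in range(3)]),None,fx=.49,fy=.49))
draw('side',s,A,275,195,110,70,7,'os'); draw('side',s,A,290,280,60,65,7,'os2')
E
```

```text
flange [ 574.01755483 -270.54084689   66.        ] boss [ 572.44957302 -270.08760217  102.        ]
sock [572.61841897   1.37782543 120.        ] side [574.56433396   5.22215899 120.        ]
side flange [ 574.63862887 -265.29414862   67.        ] [ 574.09033931 -267.39586617  102.        ]
tam top [546.23305177 250.15455907  85.        ] foot [547.11798143 251.40700507  24.        ]
```

View pics/ot.png

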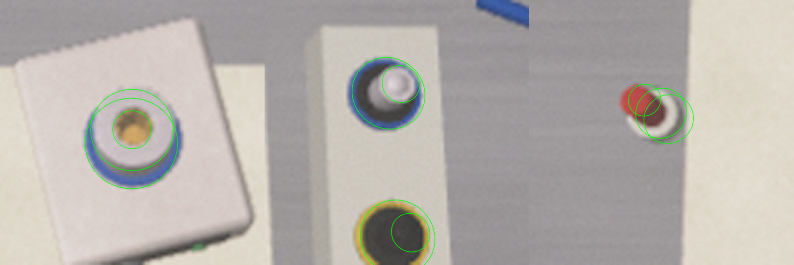

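View pics/os.png

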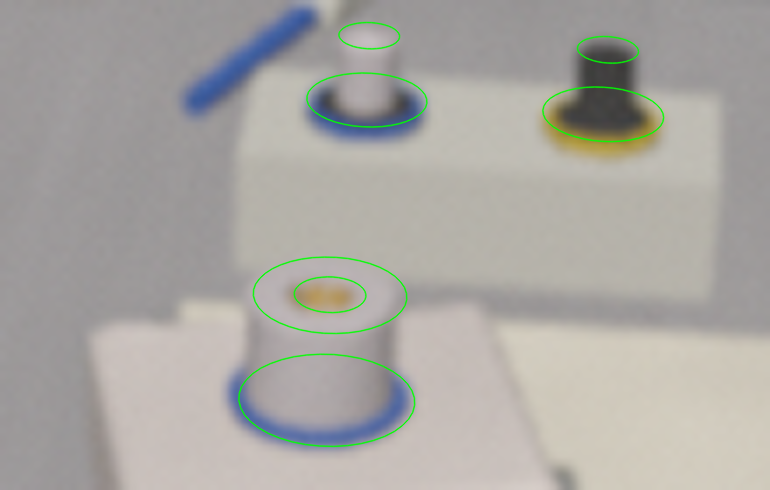

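View pics/os2.png

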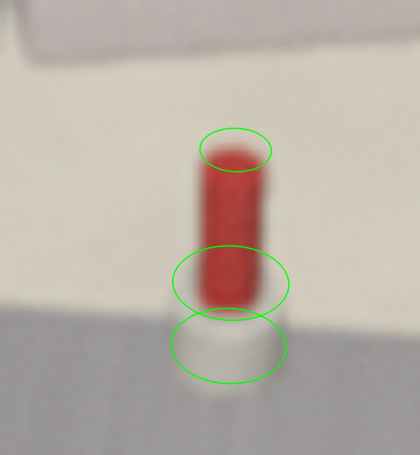

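The overlays show small biases between the cameras, of the 2 mm calibration order. My mean estimates are blue at about (574,-269) and the socket at about (573,3). I'll grasp with the jaws along world y so they self-centre, then use the held head to calibrate out the camera offset.

```bash
cat >> h.py <<'E'
R=np.array([[-1.,0,0],[0,1,0],[0,0,-1]])
def st(m=''):
    s=arm.sense(); print(m,'t',round(s['t'],2),'p',s['ee_pos'].round(2),'f',s['force'].round(2),'op',round(s['opening'],3))
    return s
E
python3 - <<'E'
from h import *
print(arm.inverse_kinematics([574,-269,200],R))
arm.move_to([574,-269,180],R); st()
arm.move_straight([574,-269,82],100); st()
save('b_side',arm.capture('side')); 
i=arm.capture('side'); draw('side',i,[],285,170,110,80,7,'b_s')
i=arm.capture('top'); draw('top',i,[],390,200,100,75,8,'b_t')
E
```

```text
[-3.51761158e+01  2.37758336e+01  7.63427523e+01 -2.54444375e-14
  7.98814142e+01 -1.25176116e+02]
 t 4.34 p [ 574.35 -268.09  180.11] f [-0.38 -0.16  0.64] op 0.999
 t 5.47 p [ 574.51 -269.37   82.81] f [ 0.55  1.06 -0.28] op 1.004
```

View pics/b_s.png

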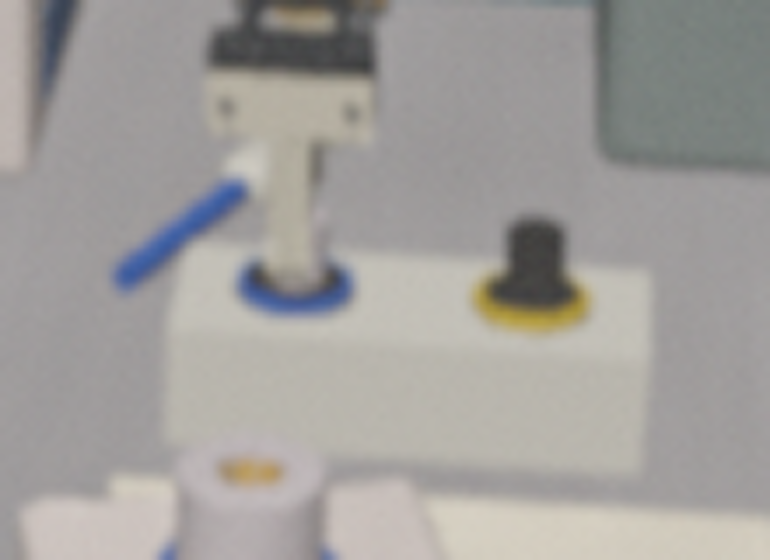

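View pics/b_t.png

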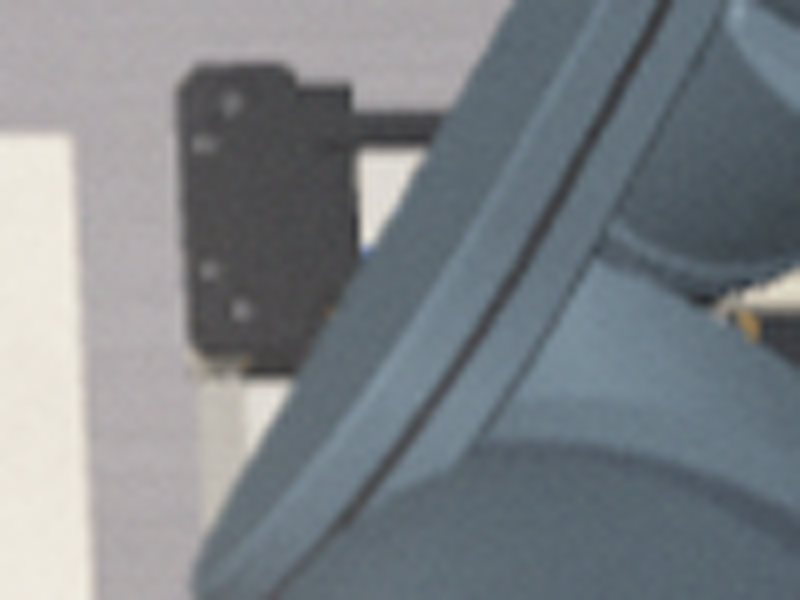

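```bash
python3 - <<'E'
from h import *
for P in [(574.5,-221,71),(574.5,-206,71),(574.5,-221,100)]: print(P,((proj('side',[P])[0]-[285,170]+.5)*7).round(1))
print(((proj('side',[(574.5,-269,68)])[0]-[285,170]+.5)*7).round(1))
arm.clamp(); st()
arm.pause(.2); st()
arm.move_straight([574.0,-269,200],120); st()
i=arm.capture('side'); draw('side',i,[],285,110,110,80,7,'c_s')
i=arm.capture('top'); draw('top',i,[],390,200,100,75,8,'c_t')
E
```

```text
(574.5, -221, 71) [288.6 318.9]
(574.5, -206, 71) [286.2 334.1]
(574.5, -221, 100) [290.7 261.4]
[295.9 277.5]
 t 6.67 p [ 574.02 -269.12   82.  ] f [ 0.4  -0.25  0.29] op 0.293
 t 6.88 p [ 574.04 -269.11   82.02] f [ 0.06 -0.16  0.58] op 0.291
 t 8.01 p [ 573.49 -268.62  198.93] f [-0.6  -0.81 -2.3 ] op 0.294
```

View pics/c_s.png

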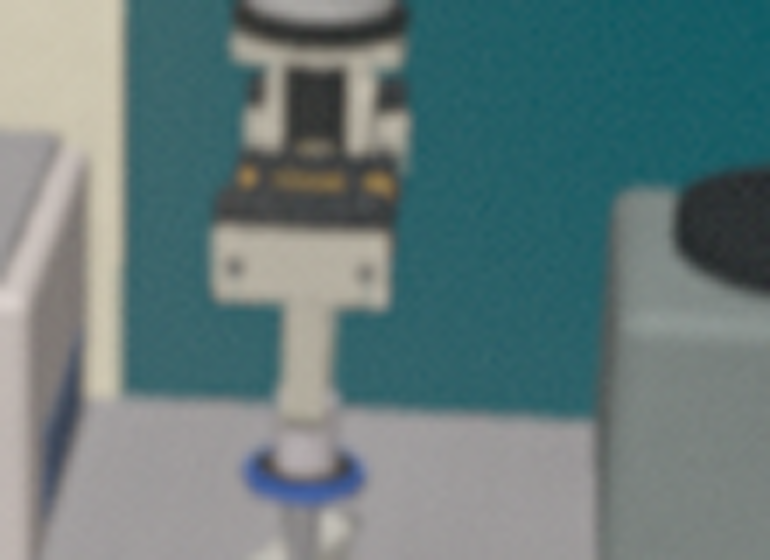

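```bash
python3 - <<'E'
from h import *
i=arm.capture('side'); s=st()
x,y,z=s['ee_pos']
A=[(x,y,z-11-3,28),(x,y,z-11-3+33,14),(x,y,z-11,14)]
m=arm.mark_of('side','boss_top');print([(q['point'],q['confidence']) for q in m]);m=arm.mark_of('side','flange_under');print([(q['point'],q['confidence']) for q in m])
print(proj('side',[(x,y,z-11-11),(x,y,z+22)]))
draw('side',i,A,285,130,90,70,8,'d_s')
E
```

```text
t 8.16 p [ 573.57 -268.71  198.94] f [ 0.99  0.3  -1.58] op 0.292
[]
[([323.7, 176.6], 0.67), ([322.6, 235.8], 0.58)]
[[328.19812585 178.22992322]
 [328.68231264 165.10479358]]
```

View pics/d_s.png

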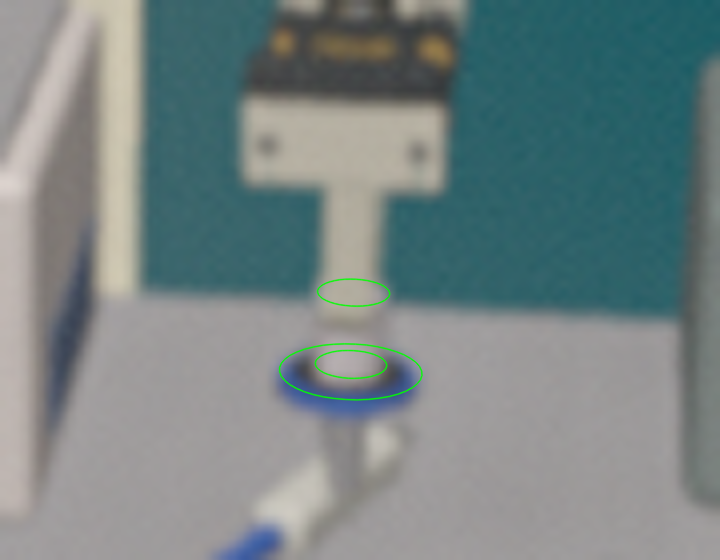

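```bash
python3 - <<'E'
from h import *
b=cv2.imread('pics/b_side.png')[:,:,::-1].copy(); i=arm.capture('side')
draw('side',b,[],310,185,36,36,14,'e1');draw('side',i,[],310,145,36,50,14,'e2')
a=cv2.imread('pics/e1.png');c=cv2.imread('pics/e2.png');c=c[:504] if 0 else cv2.resize(c,(363,504))
cv2.imwrite('pics/e.png',np.hstack([a,c[:a.shape[0]]]))
arm.capture('top'); 
save('e_top',arm.capture('top'))
E
```

```text
(no output)
```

View pics/e.png

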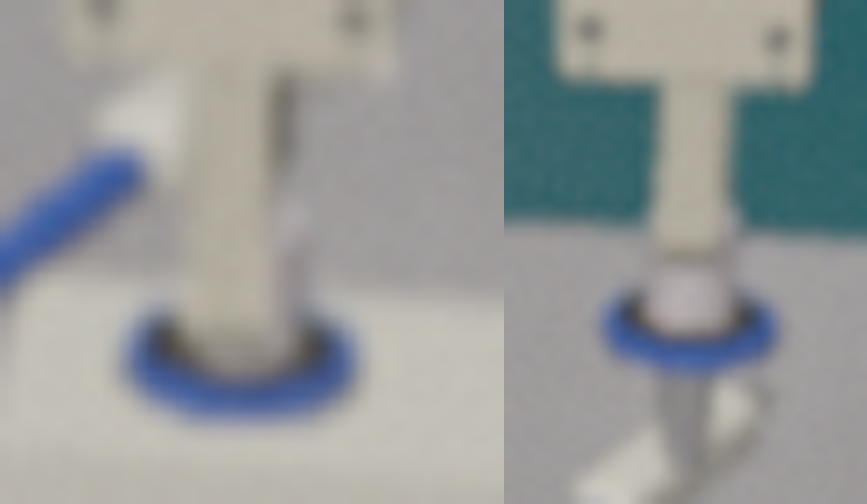

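The visible fingertips sit higher than the nominal overhang, so the grip is on the upper part of the boss, but the head is held and sits where predicted. Calibrating on the held head puts the socket at about (573.7,2.5). I'll move over it and look before inserting.

```bash
python3 - <<'E'
from h import *
arm.move_straight([573.7,-269,215],150)
arm.move_straight([573.7,2.5,215],150); arm.pause(.3); s=st()
i=arm.capture('side'); x,y,z=s['ee_pos']
draw('side',i,[(x,y,z-14,28),(x,y,z-22-42,6.8),(x,y,120,30),(x,y,120,14)],280,180,90,75,8,'f_s')
i=arm.capture('top'); draw('top',i,[(x,y,z-14,28),(x,y,120,30)],270,190,90,75,8,'f_t')
E
```

```text
t 10.92 p [573.71   2.19 214.97] f [-0.04  0.69 -1.1 ] op 0.293
```

View pics/f_s.png

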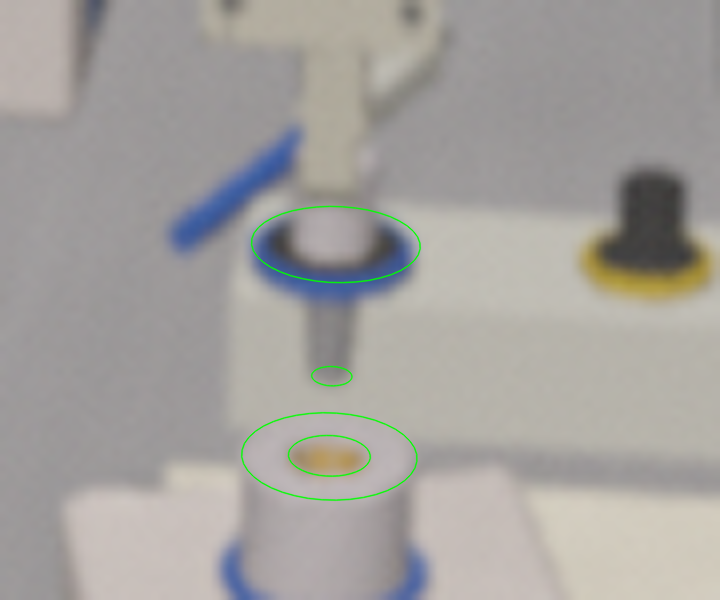

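View pics/f_t.png

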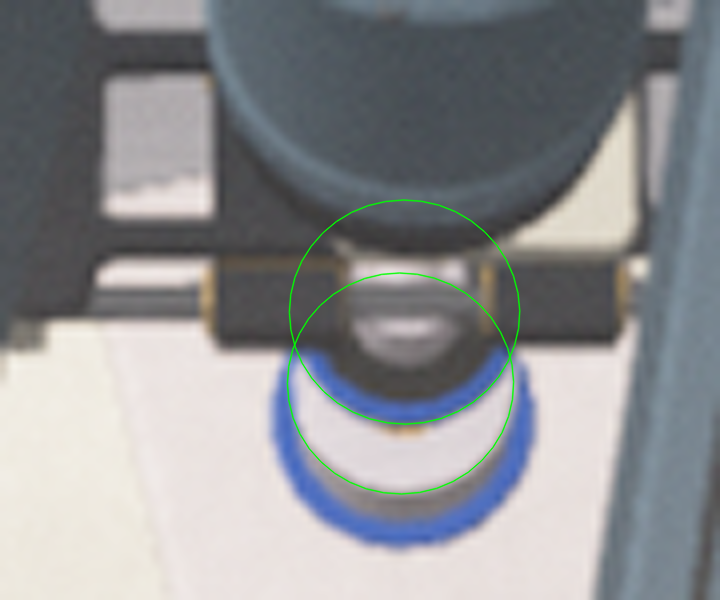

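Both overlays agree: the flange and collar circles match within about 1 mm, so the head is aligned over the socket. Inserting gently.

```bash
python3 - <<'E'
from h import *
P=[573.7,2.4]
a=arm.move_straight(P+[172],60,threshold=6); st(a)
if not a:
    arm.pause(.3); st()
    a=arm.move_straight(P+[149],12,threshold=3.5); st(a)
    arm.pause(.2); s=st()
i=arm.capture('side'); draw('side',i,[],280,180,90,75,8,'g_s')
E
```

```text
False t 11.88 p [573.97   2.35 172.27] f [ 0.36  0.23 -0.69] op 0.291
 t 12.18 p [573.85   2.4  172.33] f [ 0.17  1.24 -1.32] op 0.289
False t 14.25 p [573.83   2.25 149.16] f [-0.45 -2.59  0.19] op 0.291
 t 14.45 p [573.78   2.25 149.08] f [-0.4  -3.04  0.8 ] op 0.291
```

View pics/g_s.png

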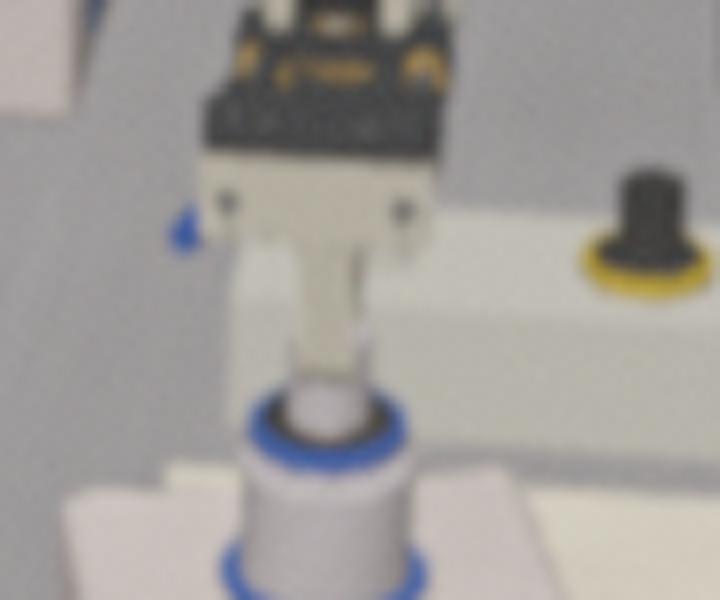

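Gap is about 7 mm and the weight is taken by the sleeve (z force -1.3 to +0.8). Releasing.

```bash
python3 - <<'E'
from h import *
arm.release(); st()
arm.move_straight([573.7,2.4,235],150); st()
arm.move_to([540,170,200],R)
st()
i=arm.capture('side'); draw('side',i,[(573.3,2,120,30),(573.3,2,133,28),(573.3,2,126,28),(573.3,2,158+8,14)],280,180,90,75,8,'h_s')
draw('side',i,[(548,249,85,12),(548,249,28,20),(548,249,0,20)],290,280,60,65,8,'h_s2')
print([(q['point'],q['confidence']) for q in arm.mark_of('side','flange_under')+arm.mark_of('side','boss_top')], proj('side',[(573.3,2,127),(573.3,2,171)]))
i=arm.capture('top'); draw('top',i,[(573.3,2,133,28),(573.3,2,166,14),(548,249,85,12),(548,249,28,20)],180,190,160,100,5,'h_t')
E
```

```text
t 15.64 p [573.71   2.41 148.99] f [ 0.48 -0.03 -0.48] op 1.0
 t 16.37 p [573.21   2.48 234.18] f [ 0.3  -0.39  0.49] op 1.001
 t 17.1 p [540.2  169.35 199.68] f [0.03 0.23 0.64] op 0.996
[([318.7, 232.5], 0.63), ([320.4, 220.8], 0.61)] [[320.84090452 234.14970724]
 [321.28082077 219.88916411]]
```

View pics/h_s.png

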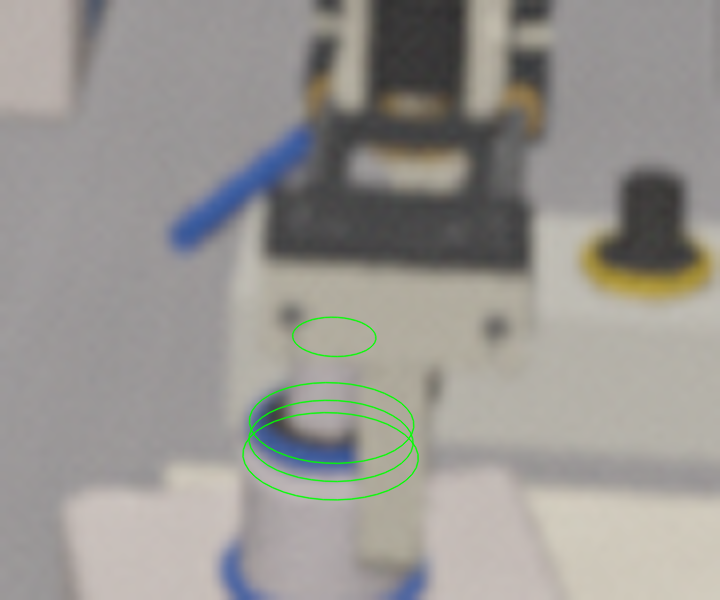

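View pics/h_s2.png

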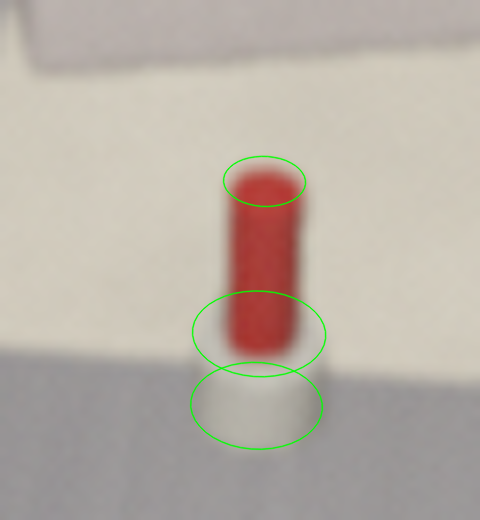

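View pics/h_t.png

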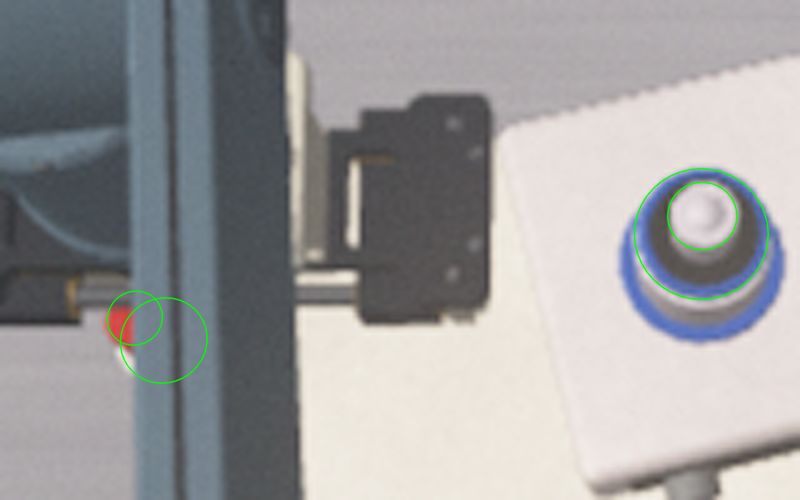

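```bash
python3 - <<'E'
from h import *
s=arm.sense();x,y,z=s['ee_pos']
for dy in(47,64):
  for dz in (-11,9): print(dy,dz,((proj('side',[(x,y+dy,z+dz)])[0]-[280,180]+.5)*8).round(1))
t=cv2.imread('pics/a_top.png')[:,:,::-1].copy()
draw('top',t,[(547,250,85,12),(547,250,26,20)],170,220,90,90,7,'i_t')
arm.move_to([547,250,140],R); arm.pause(.2);st()
i=arm.capture('side'); draw('side',i,[],270,230,100,110,5,'i_s')
x,y,z=arm.sense()['ee_pos']
for dy in(47,64):
  for dz in (-11,9): print(dy,dz,((proj('side',[(x,y+dy,z+dz)])[0]-[270,230]+.5)*5).round(1))
E
```

```text
47 -11 [388.6 619.9]
47 9 [391.  560.3]
64 -11 [384.4 651.7]
64 9 [386.8 591.6]
 t 17.98 p [548.05 248.97 141.33] f [ 0.8  -0.67  0.86] op 1.004
47 -11 [259.8 345.7]
47 9 [261. 309.]
64 -11 [256.6 369. ]
64 9 [257.9 332.1]
```

View pics/i_t.png

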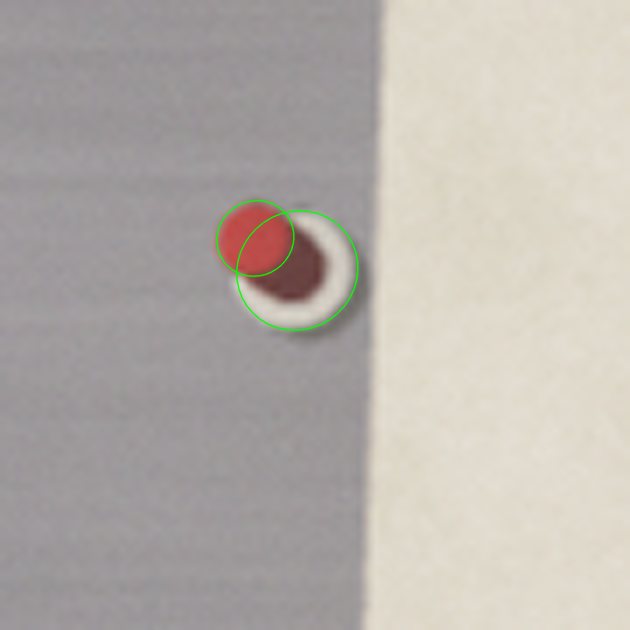

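View pics/i_s.png

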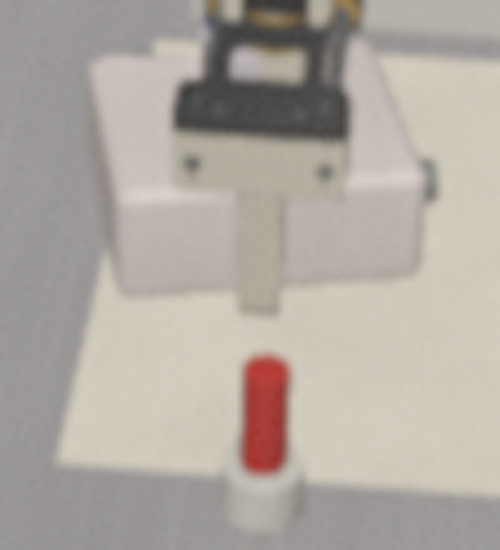

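The tamper circles match the top view at (547,250). The tips look about 9 mm above the TCP rather than 11 below it, so I'll grasp at TCP z=40, which clears the foot either way.

```bash
python3 - <<'E'
from h import *
a=arm.move_straight([547,250,40],80,threshold=6); arm.pause(.2); st(a)
i=arm.capture('side'); draw('side',i,[],270,230,100,110,5,'j_s')
if not a:
    arm.clamp(); s=st()
    i=arm.capture('side'); draw('side',i,[],270,230,100,110,5,'j_s2')
cv2.imwrite('pics/j.png',np.hstack([cv2.imread('pics/j_s.png'),cv2.imread('pics/j_s2.png')])[:, 0:1000][:, ::1])
E
python3 -c "
import cv2;a=cv2.imread('pics/j.png');cv2.imwrite('pics/jj.png',cv2.resize(a,None,fx=.8,fy=.8))"
```

```text
False t 19.63 p [547.26 250.07  40.46] f [-0.07 -0.29 -0.29] op 0.995
 t 20.77 p [546.94 250.05  39.94] f [ 0.39  0.18 -1.09] op 0.256
```

View pics/jj.png

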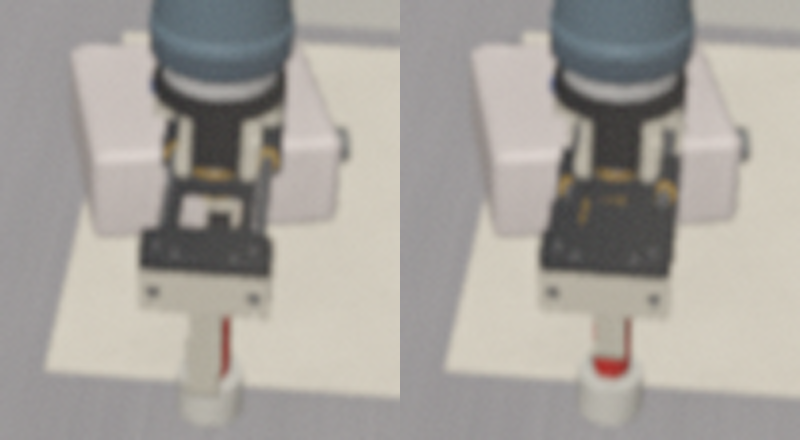

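The tamper is gripped (opening 23.8 mm, matching the 24 mm handle). I'll lift it, go over the head and make a first light contact tap.

```bash
python3 - <<'E'
from h import *
arm.move_straight([547,250,240],150)
arm.move_straight([573.3,2,240],170); arm.pause(.2); s=st()
i=arm.capture('side'); draw('side',i,[(573.3,2,200,20),(573.3,2,168,14)],275,150,90,90,6.5,'k_s')
i=arm.capture('top'); draw('top',i,[(573.3,2,200,20)],275,180,90,90,6.5,'k_t')
cv2.imwrite('pics/k.png',cv2.resize(np.hstack([cv2.imread('pics/k_s.png'),cv2.imread('pics/k_t.png')]),(800,400)))
E
```

```text
t 24.12 p [573.25   2.72 240.  ] f [ 0.01  0.37 -1.69] op 0.255
```

View pics/k.png

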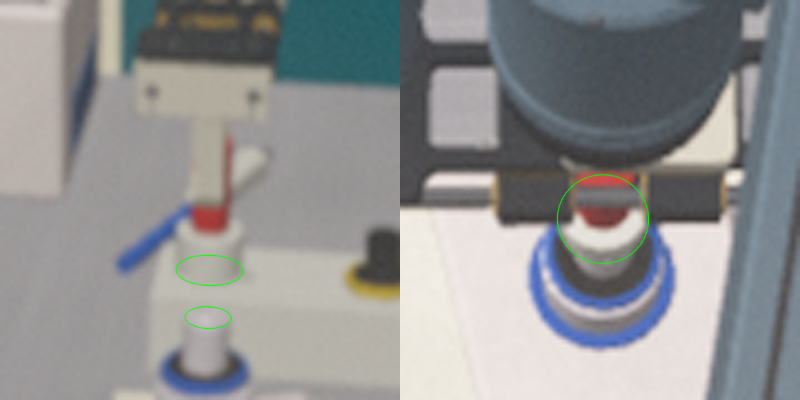

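```bash
python3 - <<'E'
from h import *
P=[573.4,2.2]
arm.move_straight(P+[216],80); arm.pause(.2); st()
a=arm.move_straight(P+[203],10,threshold=4.5); s=st(a); 
if a:
    c=s['ee_pos'][2]; print('contact, gap~',c-40-164)
    arm.move_straight(P+[c+15],80); arm.pause(.1); st()
E
```

```text
t 24.87 p [573.74   2.13 216.54] f [ 0.28 -0.63 -1.77] op 0.253
True t 25.58 p [573.52   2.19 210.22] f [-0.2  -0.02  4.66] op 0.256
contact, gap~ 6.215646760471714
 t 26.03 p [573.01   2.26 224.55] f [ 0.96 -0.35 -2.24] op 0.25
```

Contact is solid with the gap at about 6.2 mm, which is in the expected range. Next comes a position-limited driving tap.

```bash
python3 - <<'E'
from h import *
P=[573.4,2.2]
arm.move_straight(P+[213],60)
a=arm.move_straight(P+[206.5],12,threshold=17); s=st(a); 
arm.move_straight(P+[225],80); arm.pause(.1); st()
arm.move_straight(P+[213],60)
a=arm.move_straight(P+[201],10,threshold=17); s=st(a); c=s['ee_pos'][2]; print('gap~',c-40-164)
arm.move_straight(P+[225],80); arm.pause(.1); st()
i=arm.capture('side'); draw('side',i,[(573.3,2,120,30)],275,170,90,85,7,'l_s')
E
```

```text
False t 27.07 p [574.43   2.   208.22] f [-0.52  0.31  5.69] op 0.252
 t 27.56 p [573.11   2.26 224.46] f [-0.81  0.14 -1.48] op 0.254
False t 29.26 p [574.74   2.02 203.78] f [-1.25  0.54 11.47] op 0.251
gap~ -0.2173088286400855
 t 29.81 p [572.99   2.25 224.23] f [ 0.24 -0.3  -1.42] op 0.252
```

View pics/l_s.png

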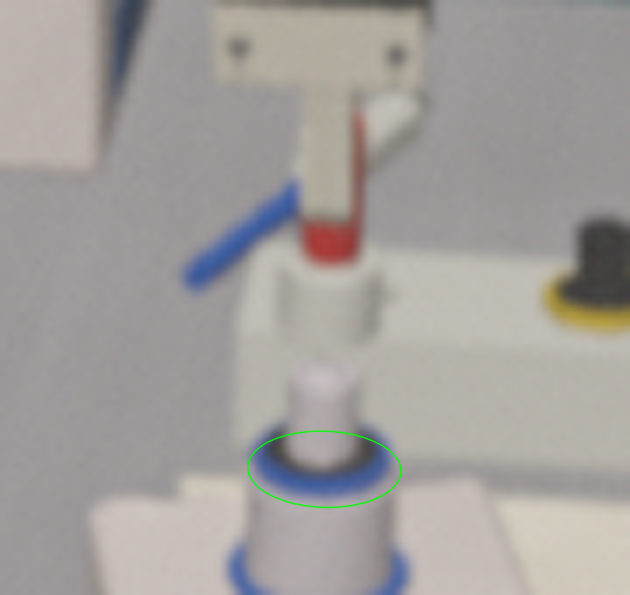

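```bash
python3 - <<'E'
from h import *
P=[573.0,2.2]
for th,z in((16,198),):
    arm.move_straight(P+[213],60)
    a=arm.move_straight(P+[z],12,threshold=th); s=st(a); print('gap~',s['ee_pos'][2]-204)
    arm.move_straight(P+[225],80); arm.pause(.1); st()
arm.move_straight(P+[213],60)
a=arm.move_straight(P+[194],12,threshold=26); s=st(a); print('gap~',s['ee_pos'][2]-204)
arm.move_straight(P+[225],80); arm.pause(.1); st()
i=arm.capture('side'); draw('side',i,[(573.3,2,120,30)],275,170,90,85,7,'m_s')
E
```

```text
True t 31.12 p [573.71   2.2  203.77] f [-0.88 -0.14  5.03] op 0.252
gap~ -0.22886062807953067
 t 31.65 p [572.65   2.26 224.39] f [ 0.26 -0.71 -2.45] op 0.254
True t 33.08 p [573.79   2.38 203.57] f [-1.52 -0.49  5.89] op 0.257
gap~ -0.43141974884861156
 t 33.61 p [572.65   2.25 224.37] f [-0.22  0.19 -2.14] op 0.253
```

View pics/m_s.png

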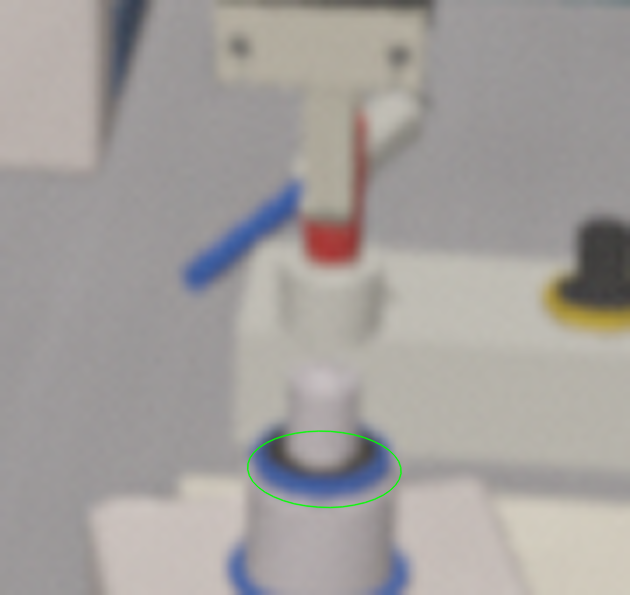

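Doubling the force (16 N, then 26 N) moved the stop only 0.2 mm (203.77, then 203.57), which matches the nominal height for gap 0. It is home, solid, and past the 20 N lock. Now I'll return the tamper.

```bash
python3 - <<'E'
from h import *
arm.move_straight([573,2.2,240],120)
arm.move_straight([547,250,240],170)
arm.move_straight([547,250,50],120); arm.pause(.2); st()
a=arm.move_straight([547,250,37.5],10,threshold=3); st(a)
i=arm.capture('side'); draw('side',i,[],270,230,100,110,5,'n_s')
E
```

```text
t 37.48 p [547.31 250.09  50.5 ] f [ 0.58 -0.6  -2.36] op 0.253
True t 38.42 p [546.83 250.    39.81] f [ 0.46 -0.21  6.31] op 0.253
```

View pics/n_s.png

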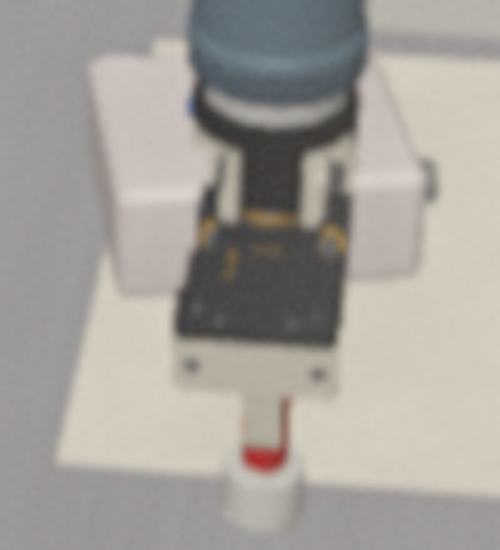

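The foot touches the bench at TCP 39.8, so the tamper did not slip in the grip and the gap ≈ 0 reading holds.

```bash
python3 - <<'E'
from h import *
arm.release(); arm.move_straight([547,250,190],120)
arm.move_to([300,450,250],R); arm.pause(.3); st()
i=arm.capture('side'); save('p_side',i); draw('side',i,[(573.3,2,120,30),(573.3,2,128,28),(573.3,2,161,14)],275,185,90,70,8,'p_s')
t=arm.capture('top'); draw('top',t,[(573.3,2,128,28),(573.3,2,161,14),(547,250,85,12)],180,190,160,100,5,'p_t')
E
```

```text
t 42.59 p [300.78 449.56 249.7 ] f [ 0.34 -0.75 -0.12] op 1.001
```

View pics/p_side.png

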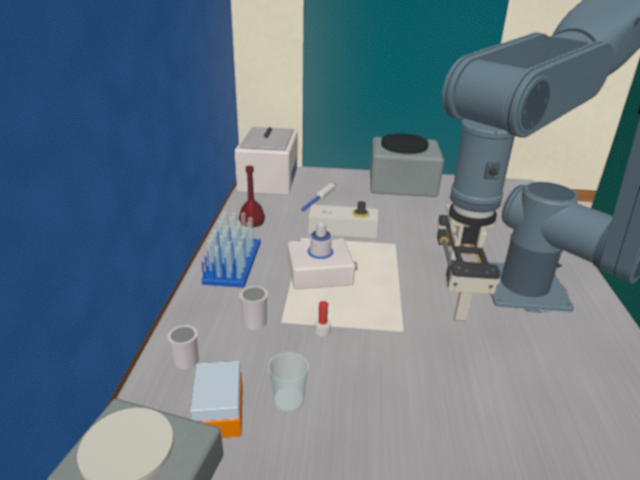

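View pics/p_s.png

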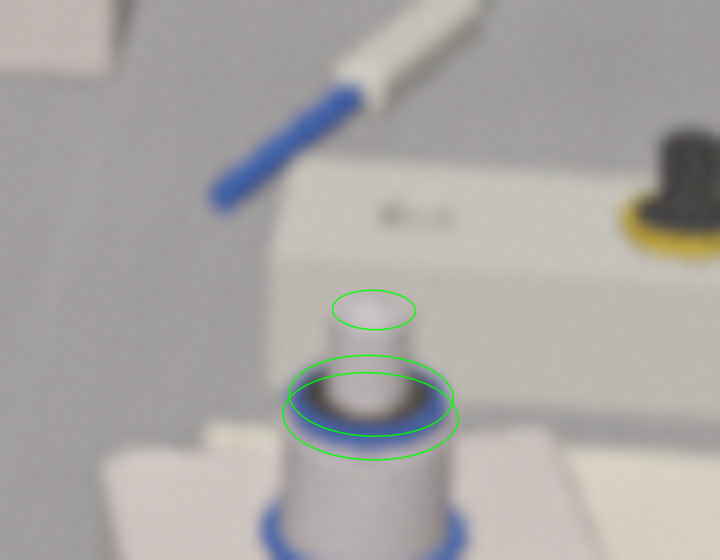

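View pics/p_t.png

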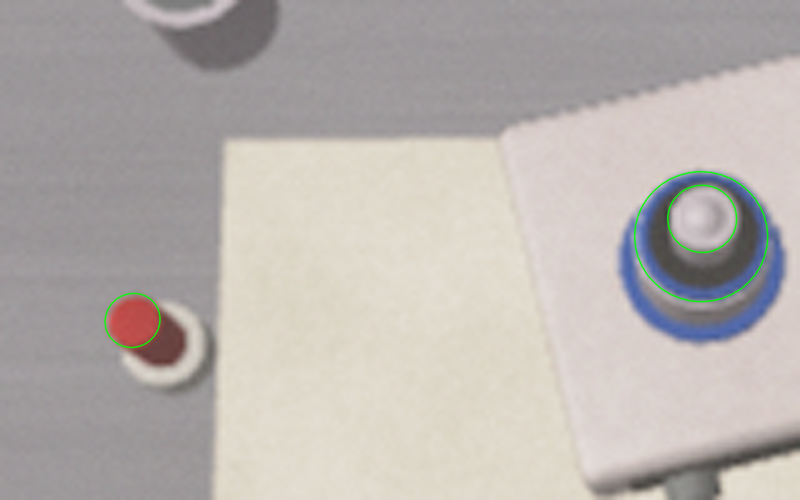

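Tamper upright at side (322,318). The head sits home with its flange outline matching gap 0 in both views, and the yellow head is still in its well at (361,210). The arm is clear, so I'm handing in.

```bash
python3 - <<'E'
from h import *
arm.job_done()
E
```

```text
the job is handed in; nothing more can be done
```

The blue head is in the mixer socket with its flange on the collar. The last tap was about 26 N, above the 20 N needed to lock it. I handed the job in after about 43 s.

- **Setting the head:** I let go of it loosely in the socket, and first contact put the flange about 6 mm above the collar.
- **Taps:** I made five with the tamper, lifting more than 10 mm clear between them. There was a light contact at about 6 N, two driving taps of about 8 and 13 N, then about 16 N and about 26 N.
- **Felt solid:** Between the 16 N and 26 N taps the stop moved only 0.2 mm. Its height matched a gap of 0, and the tamper had not slipped in the grip when it touched the bench again.
- **Tamper and the rest:** The tamper stands upright at its old spot, released. In the last pictures the yellow head and the other things look untouched, and the arm is clear.

**Checks that disagreed:**
- The fingertips showed about 20 mm higher in the pictures than `arm.finger_overhang` gives. The grip on the head was therefore shallower than planned, though it held.
- The second tap stopped about 1.7 mm short of its target because the arm gives under load.
- The two cameras differed by a few millimetres in y, which I corrected using the held head.

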